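Build up a plaster mould and hold the core rod in it

ROBOT

A 6-joint arm with a two-finger parallel gripper is mounted at the origin on the work surface. World frame = base frame: x ahead of the robot, y to its left, z up, the work surface at z = 0. Lengths are in mm, angles in rad, forces in N, time in s.
With the tool pointing down it reaches from about 400 to 925 mm from the base axis. Payload 12.5 kg.
Tool frame: the origin (TCP) lies at the very end of the fingers, on their centre line; the grasp point (between the pads) lies 19 mm behind it; z points along the fingers, x is the direction in which the jaws open and shut, and the axes are right-handed (so a half turn about z gives the same grasp; the last joint's range is limited). The gripper opens to 95 mm and grips with 3 to 60 N. Pads are 20 mm wide; open, the fingers measure 119 mm over their backs; the gripper's body (75 mm by 180 mm) begins 59 mm behind the grasp point.
Start: joints at [-1.328, 0.491, 1.559, -0, 1.092, -0.106], TCP at [213.63, -587.375, 214.661] pointing down, gripper open.
Joint ranges: [-3.1, 3.1], [-0.84, 2.19], [0.05, 2.79], [-1.13, 4.28], [0.06, 2.93], [-2.69, 2.69]. Speed limits (rad/s): [2.22, 2.22, 2.79, 3.14, 3.14, 3.14].

INTERFACE

Orientations are given as [roll, pitch, yaw] about the fixed x, y, z axes, in that order (R = Rz(yaw) Ry(pitch) Rx(roll)).
In Python, from cell import state, viewer, ticket, look_for, regions_of gives the robot as it stands.
- The arm moves only by the shell command python3 -m inch 'ROWS'. ROWS is JSON, a list of rows, each a list of 7 numbers: the turn, a rotation vector about the world's x, y, z in degrees, then the shift along the world's x, y, z in mm, then the opening, from -1 (shut) to 1 (fully open). In form: [[rx, ry, rz, tx, ty, tz, hand], ...]. A call has 1 to 10 rows; each row shifts and turns the commanded pose from where the row before left it; what a row does not reach is not made up. A row lasts 1/10 s, in which the tool goes at most 50 mm and 8.59 degrees, less where a joint would pass 70% of its speed; a pose out of reach is approached as far as the arm can. A call with a gripper value outside its range is refused whole. The fingers move at their own pace and stop on an object; the grip force is fixed at half the most. Time passes only in rows, so rows that do not move let the fingers close. It gives the time, the measured TCP pose, the force and the opening at its end, in the units of the state.
- state(): the state, without advancing time (a new reading comes with each control period).
- viewer.read_camera(name): name is "side" or "top"; returns a dict with "color" (384x512x3 uint8, red, green, blue), "depth" (384x512 float32, mm along the optical axis (not along the pixel's ray), 0 where there is no reading), "fx", "fy", "cx", "cy" (pixels), "dist_coeffs" ([k1, k2, p1, p2, k3] as OpenCV has them; the pictures are not rectified), "position" and "orientation" of the camera in the world. Camera axes: x right, y down, z forward; pixel columns grow to the right and rows downward; lengths in mm; the calibration is good to about 2 mm. A picture is of the moment at which its call begins.
- ticket.job_done(): hands the job in, once; it reports no verdict.
Trained networks look in the newest picture that a camera, given by its name, has taken for a name from the list of things; names that differ only in an ending like _2 or _b are one class to them, and where a whole thing is asked for, a point or a joint stands for the part that bears it (a point fixed in the world has none). Each returns a list of dicts, best first, with "score" (0 to 1); they miss things now and then, are a little off and sometimes report something else, mostly with a low value. They report only what shows in the picture. A call takes as long as a camera call. They do not tell look-alikes from the thing itself.
- look_for(name, camera): "box" ([left, top, right, bottom] as shares, 0 to 1, of the picture: columns of its width, rows of its height, round what is visible of it).
- regions_of(name, camera): "pixels" (384x512 bool, what is visible of it) and "box" ([left, top, right, bottom] as shares, 0 to 1, of the picture: columns of its width, rows of its height, round what is visible of it).
The state is a dict: "t": time; "joints": joint angles; "qvel": joint speeds; "tau": joint torques, N m; "eef_pos": TCP position; "tcp_rot": TCP orientation; "ft_force": force on the tool from outside, world axes, zero at the start; "moment": the same for the moment, N m; "opening": opening from 0.0 (shut) to 1.0 (fully open).
Only numpy, scipy, OpenCV 4.12 (cv2) and the standard library are available. Lean on these libraries where they do the work, as an engineer would, in place of code of your own. Each camera call takes 0.05 s, during which the arm holds its last target. There are 200 camera calls.

TASK

Make the foot mould ready for pouring: set the two loose plaster plates one on top of the other on the plate that is screwed to the board, edges flush so that the three holes line up, then take the steel rod from its stand by its wooden grip and lower it upright down the middle of the hole until its tip hangs inside the screwed-down bottom plate, about half-way down that plate and clear of the board. The rod must never touch the plates, and the other things on the table stay where they are. Finish while still holding the rod there, centred and still: do not put it down or let go.

Things in the scene. Friction and masses are not known exactly. Their poses are not given: they have to be found in the camera images.
- mould_floor (a point): Middle of the floor of the mould's hole, on the top face of the fixed plywood board (130 x 84 x 12 mm), 12 mm above the table. Centred here a white plaster plate 100 x 56 x 20 mm is fixed to the board, with a round 28 mm through hole; its top is 20 mm above this point, that of the finished pile 60 mm. x along the plate's 100 mm side, y along its 56 mm side, z up.
- plate_a_center (a point): Centre (half-way up, on the hole's axis) of a loose white plaster plate 100 x 56 x 20 mm, about 130 g, with a 28 mm round through hole in its middle, flat on the table. x along the 100 mm side, y along the 56 mm side (grasp across this one), z up. The two loose plates are alike and go on in either order.
- plate_b_center (a point): Centre of the second loose plate, the same as the first in every way.
- rod_grip (a point): Centre of the rod's wooden grip, a block 26 x 26 mm and 48 mm tall; x, y square to its faces, z along the rod, up. Under it a steel collar, 36 mm across, 6 mm thick (24 to 30 mm below this point), then the steel rod, 12 mm across, 80 mm long. About 200 g in all. It starts upright, hanging by its collar in the stand.
- rod_tip (a point): Lower end of the rod, on its axis, 110 mm below the grip's centre; z along the rod, up.
- stand: Fixed plywood stand in which the rod hangs: a bench 80 x 80 mm, its top 92 mm above the table, with a 22 mm round hole through the top, in which the rod is loose. Origin in the middle of its underside. The rod's tip starts 12 mm above the table and must rise 80 mm to leave the stand.
- figurine: Finished white plaster angel figure, 185 mm tall, foot 90 mm across; leave it alone. Origin in the middle of its underside.
- bowl: White bowl, 100 mm across, 45 mm tall; leave it alone. Origin in the middle of its underside.
- jar: Closed white plastic jar, 66 mm across, 80 mm tall; leave it alone. Origin in the middle of its underside.
Things that resemble listed ones, but are neither listed nor needed, are in the scene too. Leave any green look-alike of the part that bears plate_a_center alone.

How it is judged:
By the outcome, as a careful person would: the job done as asked, in the order asked, and still so for the second after the job is handed in, while the arm keeps its last pose, push and grip.
It also fails if it takes over 61 s, if anything falls off the work surface, if the arm or the gripper's body presses on something with over 40 N, if the wrist force passes 120 N, or if a joint passes its speed limit or range.

## Working session

There is one attempt and no reset: what is moved stays moved. The work goes in short steps, Python scripts to look and compute and a shell command to move; the robot and the scene stay as the last step left them, time stands still between calls to the robot, and variables do not carry over. Pictures are saved under pics/ and viewed, on a budget of 10 in all, crops included, one or two more only if the job needs it, and the job is handed in when it is done.

```bash
ls; mkdir -p pics; cat > h.py <<'E'
import numpy as np,cv2,pickle
from scipy.spatial.transform import Rotation as R
def grab(n):
    from cell import viewer
    d=viewer.read_camera(n); pickle.dump(d,open(f'{n}.pkl','wb')); return d
def load(n): return pickle.load(open(f'{n}.pkl','rb'))
def rot(d):
    o=np.array(d['orientation'],float)
    return o if o.shape==(3,3) else R.from_euler('xyz',o).as_matrix()
def K(d): return np.array([[d['fx'],0,d['cx']],[0,d['fy'],d['cy']],[0,0,1.]])
def cloud(d):
    h,w=d['depth'].shape
    u,v=np.meshgrid(np.arange(w),np.arange(h))
    p=cv2.undistortPoints(np.stack([u,v],-1).reshape(-1,1,2).astype(np.float64),K(d),np.array(d['dist_coeffs'],float)).reshape(h,w,2)
    z=d['depth'][...,None]
    return np.concatenate([p*z,z],-1)@rot(d).T+np.array(d['position'])
def proj(d,P):
    P=np.atleast_2d(P).astype(float);r=rot(d).T
    return cv2.projectPoints(P,cv2.Rodrigues(r)[0],-r@np.array(d['position'],float),K(d),np.array(d['dist_coeffs'],float))[0].reshape(-1,2)
E
python3 - <<'E'
from h import *
from cell import look_for,state
ims=[]
for n in('top','side'):
    d=grab(n); print(n,d['position'],d['orientation'],d['fx'])
    im=d['color'][:,:,::-1].copy(); 
    for k in ['mould_floor','plate_a_center','rod_grip','stand','figurine','bowl','jar']:
        for r in look_for(k,n)[:5]:
            b=np.array(r['box'])*[512,384,512,384]; print(k,round(r['score'],2),b.round())
    cv2.imwrite(f'pics/{n}0.png',cv2.resize(im,(800,600)))
print(state())
E
```

```text
pics
top [ 524.44145309   15.65159379 1157.14801253] [-3.10473297  0.02343816 -1.5466241 ] 384.5765942569249
mould_floor 0.86 [225. 168. 262. 222.]
plate_a_center 0.87 [373. 112. 411. 142.]
plate_a_center 0.77 [318. 161. 353. 195.]
plate_a_center 0.71 [372. 159. 402. 197.]
plate_a_center 0.31 [114. 152. 151. 176.]
plate_a_center 0.23 [158. 209. 178. 224.]
rod_grip 0.59 [160. 213. 177. 223.]
stand 0.67 [151. 199. 194. 235.]
figurine 0.83 [112. 152. 152. 179.]
bowl 0.72 [291. 112. 326. 147.]
jar 0.91 [196. 228. 222. 253.]
side [433.60363164 753.51445911 742.67242365] [-2.26920925  0.00825056 -2.98460591] 386.55044892002405
mould_floor 0.71 [242. 222. 299. 255.]
mould_floor 0.67 [277. 264. 295. 292.]
plate_a_center 0.95 [246. 160. 279. 181.]
plate_a_center 0.81 [215. 127. 242. 153.]
plate_a_center 0.58 [251. 134. 284. 152.]
rod_grip 0.79 [278. 265. 295. 294.]
stand 0.84 [261. 266. 318. 338.]
figurine 0.9 [176. 296. 221. 379.]
bowl 0.69 [198. 166. 227. 191.]
jar 0.92 [308. 242. 340. 289.]
jar 0.48 [174. 298. 220. 379.]
{'t': 0.8, 'joints': array([-1.32760885e+00,  4.90850115e-01,  1.55893389e+00,  2.50765721e-05,
        1.09166333e+00, -1.05595971e-01]), 'qvel': array([ 0.00039298,  0.00121276, -0.0002988 , -0.00039377, -0.00022497,
       -0.00068117]), 'tau': array([ 1.92737323e-03, -6.12413335e+01, -2.58416390e+01,  6.94548176e-02,
        4.45068302e-02, -2.11983945e-05]), 'eef_pos': array([ 213.6286458 , -587.36753433,  214.68025977]), 'tcp_rot': array([-3.14158584e+00, -1.46855704e-04, -1.22202444e+00]), 'ft_force': array([ 0.31087321,  0.49651748, -0.41313   ]), 'moment': array([-0.04693298,  0.03787364, -0.00036022]), 'opening': 0.997923538975935}
```

View pics/top0.png

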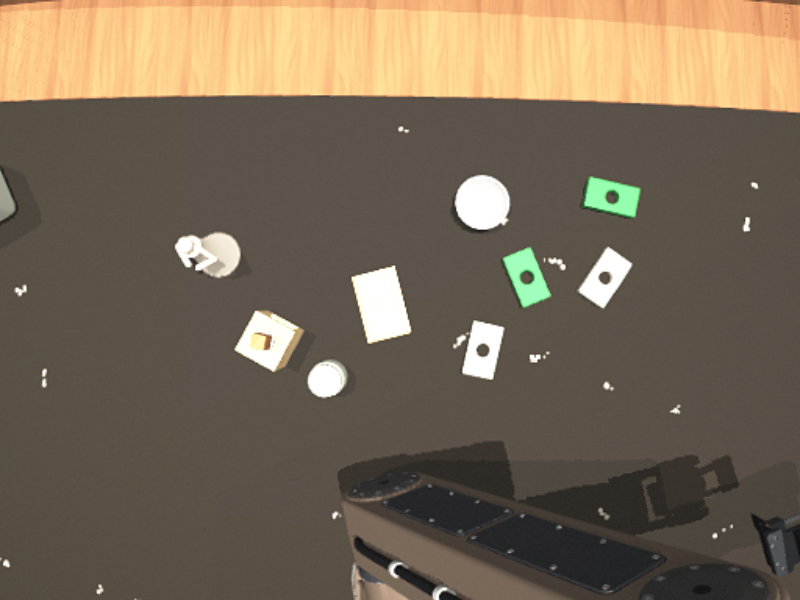

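View pics/side0.png

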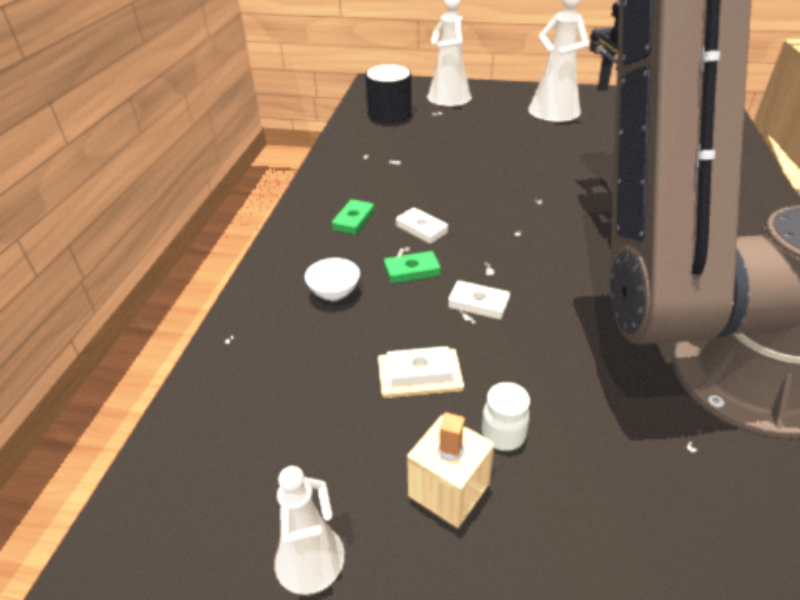

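Top picture (800 px scale): white plates at (605,277) and (483,350). Green look-alikes at (527,277) and (612,197). Board with the fixed plate is at (381,304) and the rod and stand at (265,340). I choose the two white plates and check them in a close crop.

```bash
python3 - <<'E'
from h import *
t,s=load('top'),load('side')
def crop(d,x,y,w=50,h=50): 
    return cv2.resize(d['color'][y-h//2:y+h//2,x-w//2:x+w//2,::-1],(260,260),interpolation=cv2.INTER_CUBIC)
a=np.hstack([crop(t,387,178),crop(t,309,224),crop(t,244,195)])
b=np.hstack([crop(s,270,144),crop(s,307,191),crop(s,269,238,60,60)])
cv2.imwrite('pics/c.png',np.vstack([a,b]))
P=cloud(t);Q=cloud(s)
for n,C,pts in(('t',P,[(376,185),(394,170),(309,214),(305,236),(235,185),(244,194),(170,215),(167,218),(160,222),(205,240),(350,250)]),('s',Q,[(262,140),(280,146),(300,190),(318,193),(258,236),(285,236),(289,270),(289,282)])):
    for x,y in pts: print(n,x,y,C[y,x].round(1))
E
```

```text
t 376 185 [ 573.3 -309.9   20.4]
t 394 170 [ 619.6 -364.9   17.4]
t 309 214 [ 483.1 -111.8   21.7]
t 305 236 [ 418.6 -101.1   25.9]
t 235 185 [563.1 107.7  32.2]
t 244 194 [537.6  81.7  12.7]
t 170 215 [475.2 271.  139.6]
t 167 218 [467.3 277.2 146.4]
t 160 222 [456.1 296.  145.8]
t 205 240 [405.  184.3  80.5]
t 350 250 [ 376.  -241.9   -7.4]
s 262 140 [ 623.7 -346.    19.7]
s 280 146 [ 558.5 -320.1   18.8]
s 300 190 [472.4 -99.2  22.1]
s 318 193 [420.5 -97.6  18.6]
s 258 236 [559.8 103.8  31.2]
s 285 236 [493.6  90.9  28.1]
s 289 270 [465.9 286.1 145.4]
s 289 282 [463.8 300.4 127.6]
```

View pics/c.png

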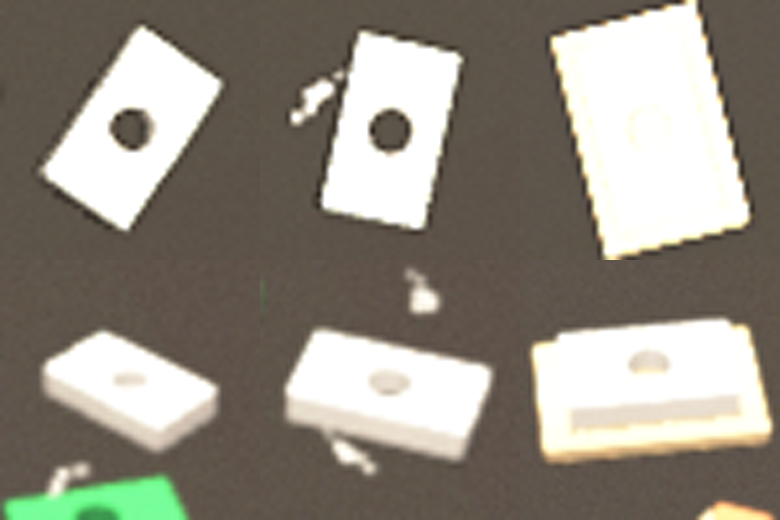

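```bash
cat > fit.py <<'E'
from h import *
from scipy.optimize import minimize
def box(x,y,yaw,L,W,z0,z1):
    c,s=np.cos(yaw),np.sin(yaw)
    return [(x+c*a-s*b,y+s*a+c*b,z) for z in(z0,z1) for a in(-L/2,L/2) for b in(-W/2,W/2)]
def render(d,boxes,win,S=8):
    x0,y0,x1,y1=win; im=np.zeros(((y1-y0)*S,(x1-x0)*S),np.uint8)
    for b in boxes:
        p=(proj(d,b)-[x0,y0]+.5)*S
        h=cv2.convexHull(p.astype(np.float32)).reshape(-1,2)
        cv2.fillConvexPoly(im,np.round((h-.5)*16).astype(np.int32),255,shift=4)
    return cv2.resize(im,(x1-x0,y1-y0),interpolation=cv2.INTER_AREA)/255.
def fit(ds,alphas,wins,model,p0):
    def f(p): return sum(((render(d,model(p),w)-a)**2).sum() for d,a,w in zip(ds,alphas,wins))
    best=None
    for k in range(3):
        s=np.array([[0,0,0],[6,0,.1],[0,6,0],[-6,-6,-.1]])*(1 if k%2==0 else -1)
        r=minimize(f,p0 if best is None else best.x,method='Nelder-Mead',options=dict(initial_simplex=(p0 if best is None else best.x)+s,xatol=.02,fatol=.001,maxiter=400))
        if best is None or r.fun<best.fun: best=r
    return best.x,best.fun
def win(d,boxes,m=3):
    p=np.vstack([proj(d,b) for b in boxes]); return [*(p.min(0)-m).astype(int),*(p.max(0)+m+1).astype(int)]
def white(d,w,fg):
    g=d['color'].astype(float).mean(2)[w[1]:w[3],w[0]:w[2]]
    bg=np.percentile(g,5); return np.clip((g-bg)/(fg-bg),0,1)
def orange(d,w):
    c=d['color'].astype(float)[w[1]:w[3],w[0]:w[2]]
    return np.clip(((c[...,0]-c[...,2])/(c[...,0]+1)-.35)/.3,0,1)
plate=lambda p:[box(*p,100,56,0,20)]
mould=lambda p:[box(*p,130,84,0,12),box(*p,100,56,12,32)]
stand=lambda p:[box(*p,80,80,0,92)]
# top of pile etc
def run(name,model,p0,alpha,cams=('top','side')):
    for cs in [[c] for c in cams]+([list(cams)] if len(cams)>1 else []):
        ds=[load(c) for c in cs]; ws=[win(d,model(p0)) for d in ds]
        x,f=fit(ds,[alpha(d,w,c) for d,w,c in zip(ds,ws,cs)],ws,model,np.array(p0,float))
        print(name,cs,x[:2].round(1),np.degrees(x[2]).round(1),'cost',round(f,1))
E
python3 - <<'E'
from fit import *
wa=lambda d,w,c: white(d,w,240 if c=='top' else 150)
run('A',plate,[595,-338,-.9+1.57],wa)
run('B',plate,[452,-108,-.1],wa)
def fill(d,w,c):
    return white(d,w,200 if c=='top' else 150)
run('M',mould,[527,85,.2],fill)
for z in (122,):
  g=lambda p:[box(*p,26,26,z,z+48)]
  run('G',g,[467,282,.4],lambda d,w,c:orange(d,w))
run('S',stand,[467,282,.4],fill)
# hole centres from dark blob in top
d=load('top');C=d['color'].mean(2)
for n,(x,y) in dict(A=(387,178),B=(309,224)).items():
    w=C[y-7:y+8,x-7:x+8]; a=np.clip((245-w)/(245-70),0,1)
    print(n,'hole px',[(a*np.arange(-7,8)).sum()/a.sum()+x,(a*np.arange(-7,8)[:,None]).sum()/a.sum()+y])
print([proj(d,p).round(2).tolist() for p in([595,-338,20],[452,-108,20])])
t=load('top')
print(t['color'][213:224,158:180,2])
E
```

```text
A ['top'] [ 583.5 -345.1] 27.4 cost 472.4
A ['side'] [ 592.2 -341. ] 35.7 cost 214.0
A ['top', 'side'] [ 586.5 -344.3] 30.3 cost 700.0
B ['top'] [ 452.2 -112.6] -5.6 cost 131.3
B ['side'] [ 453.3 -110.2] -4.5 cost 118.0
B ['top', 'side'] [ 452.7 -112. ] -5.1 cost 253.1
M ['top'] [534.   82.7] 18.1 cost 59.2
M ['side'] [534.7  81.9] 18.9 cost 81.7
M ['top', 'side'] [534.3  82.5] 18.4 cost 143.1
G ['top'] [453. 220.] 9.5 cost 19.6
G ['side'] [460.6 332.6] 16.8 cost 42.4
G ['top', 'side'] [502.8 374.7] 57.1 cost 89.3
S ['top'] [466.2 289.5] 22.2 cost 281.5
S ['side'] [472.5 282.9] 28.2 cost 731.4
S ['top', 'side'] [472.2 285.3] 27.8 cost 1040.4
A hole px [np.float64(386.86148836470494), np.float64(177.39599714081487)]
B hole px [np.float64(308.59775646958644), np.float64(223.72540816704304)]
[[[385.35, 177.94]], [[307.4, 224.52]]]
[[254 254 248 223 165 104  91  67  70 141 184 196 255 255 255 255 240 253
  251 250 249 248]
 [253 255 232 172 169 172 185 167 126  88  71  53 116 120 158 169 254 255
  253 253 252 250]
 [252 255 222 164 172 172 171 170 177 187 186 179  73  61  58  62 255 193
  240 241 253 252]
 [253 255 229 177 169 170 168 176 184 184 191 190  87  68  66  48 255 231
  231 234 240 242]
 [255 255 226 165 168 167 178 183 183 186 191 166  81  67  62 121 255 243
  235 233 231 235]
 [255 254 209 167 165 176 184 182 186 188 195 125  72  67  59 123 255 183
  238 237 234 233]
 [255 255 215 166 177 182 182 186 187 186 193 107  69  65  52 255 255 186
  241 237 237 235]
 [255 241 167 172 182 182 184 186 187 185 186  86  65  65  54 255 255 221
  243 242 239 250]
 [255 244 179 177 179 184 187 184 185 184 190  86  63  63  48 255 197 242
  242 241 240 253]
 [255 252 203 179 186 184 181 181 180 189 159  80  60  54 117 255 222 246
  245 243 240 253]
 [255 255 253 249 231 200 179 200 189 180 122  59  77 115 151 242 242 244
  245 244 243 253]]
```

```bash
cat >> fit.py <<'E'
def keep(a,fillh=True):
    m=(a>.5).astype(np.uint8); n,l,st,_=cv2.connectedComponentsWithStats(m,connectivity=4)
    k=1+st[1:,4].argmax(); m=(l==k).astype(np.uint8)
    c,_=cv2.findContours(m,cv2.RETR_EXTERNAL,cv2.CHAIN_APPROX_NONE)
    f=np.zeros_like(m); cv2.drawContours(f,c,-1,1,-1)
    a=a*cv2.dilate(f,np.ones((3,3),np.uint8))
    return np.where(cv2.erode(f,np.ones((3,3),np.uint8))>0,1,a)
def wk(d,w,c,fgs=(235,150)):
    a=white(d,w,fgs[0] if c=='top' else fgs[1])
    col=d['color'].astype(float)[w[1]:w[3],w[0]:w[2]]
    a=a*np.clip(1.6-2*(col.max(2)-col.min(2))/col.max(2),0,1) 
    return keep(np.clip(a,0,1))
def ok(d,w,c):
    col=d['color'].astype(float)[w[1]:w[3],w[0]:w[2]]
    r=(col[...,0]-col[...,2])/(col[...,0]+1)
    return keep(np.clip((r-(.1 if c=='top' else .4))/.15,0,1))
E
python3 - <<'E'
from fit import *
run('A',plate,[592,-341,.98],wk)
run('A',plate,[592,-341,.6],wk)
run('B',plate,[452,-111,-.1],wk)
fk=lambda d,w,c: keep(white(d,w,200 if c=='top' else 150))
run('M',mould,[534,82.5,.32],fk)
g=lambda p:[box(*p,26,26,122,170)]
run('G',g,[464,285,.4],ok)
run('S',stand,[470,285,.4],fk)
for c in('top','side'):
    d=load(c);w=win(d,g([464,285,.4])); col=d['color'].astype(float)[w[1]:w[3],w[0]:w[2]]
    print(w);print((100*(col[...,0]-col[...,2])/(col[...,0]+1)).astype(int)[::2,::2])
E
```

```text
A ['top'] [ 570.8 -345.8] 35.9 cost 481.3
A ['side'] [ 575.7 -341.5] 40.6 cost 251.8
A ['top', 'side'] [ 572.8 -345. ] 37.9 cost 742.9
A ['top'] [ 584.2 -345. ] 26.9 cost 436.3
A ['side'] [ 591.9 -340.3] 34.3 cost 210.1
A ['top', 'side'] [ 586.6 -343. ] 29.2 cost 658.7
B ['top'] [ 452.2 -112.6] -5.5 cost 61.4
B ['side'] [ 453.3 -110.2] -4.5 cost 116.2
B ['top', 'side'] [ 452.7 -111.8] -5.1 cost 181.7
M ['top'] [534.   82.5] 18.3 cost 60.1
M ['side'] [535.3  81.8] 19.6 cost 95.0
M ['top', 'side'] [534.3  82.6] 18.7 cost 159.8
G ['top'] [467.7 278.3] 26.5 cost 34.9
G ['side'] [507.3 336.6] 64.3 cost 155.8
G ['top', 'side'] [465.6 294.2] 24.4 cost 396.8
S ['top'] [464.8 287.5] 18.0 cost 282.7
S ['side'] [472.1 283.3] 24.9 cost 710.8
S ['top', 'side'] [470.7 284.3] 23.6 cost 1022.7
[np.int64(152), np.int64(209), np.int64(176), np.int64(230)]
[[20 19 17  3  1  1  1  1  1  2  3  2]
 [19 18 29  0  1  1  1  1  1  5  1  1]
 [20 19  1  0  2 34 45 48 16  0  0  5]
 [19 27  0  1 12 32 32 30 26 58 58  0]
 [19  0  0  0 11 33 30 28 25 56 56  0]
 [28  0  0  0 15 30 28 26 24 53 61  0]
 [ 0  0  0  0 29
[... 339 characters left out ...]
17 20 19 20 21 20 18 17 18]
 [19 18 21 20 18 18 21 19 22 20 18 21 21]
 [17 21 19 19 20 18 21 18 18 23 19 21 20]
 [20 18 19 20 19 19 19 16 21 21 21 18 18]
 [18 18 21 35 37 26 19 18 21 18 17 18 17]
 [19 20 32 43 37 44 49 47 35 27 20 21 18]
 [20 33  7 32 34 33 33 34 37 50 25 20 19]
 [31  5 11 36 34 33 32 33 33 49 23 19 18]
 [11  1 25 35 38 35 32 31 35 55 22 22 19]
 [ 1  4 37 37 37 37 35 33 37 41 34 24 18]
 [ 2  8 54 53 47 42 38 35 48 26  2 12 36]
 [ 3 12 54 54 56 56 56 54 57 24  1  2  2]
 [ 3 14 54 56 55 56 54 56 55 22  5  1  1]
 [ 3 10 53 54 55 56 55 55 55 20  5  1  0]
 [ 2  5 50 56 55 55 55 56 51 15  2  0  0]
 [ 1  5 53 55 56 55 55 56 42 16  0  0  0]
 [ 2 14 50 56 56 55 56 53 23 10  0  0  0]]
```

```bash
sed -i 's/def win(d,boxes,m=3)/def win(d,boxes,m=7)/; s/.1 if c==.top. else .4))\/.15/.1 if c=="top" else .22))\/.1/' fit.py
python3 - <<'E'
from fit import *
run('A',plate,[595,-341,-.6],wk)
run('B',plate,[452,-111,-.1],wk)
fk=lambda d,w,c: keep(white(d,w,200 if c=='top' else 150))
run('M',mould,[534,82.5,.32],fk)
g=lambda p:[box(*p,26,26,122,170)]
for z in (118,122,126):
  run('G%d'%z,lambda p:[box(*p,26,26,z,z+48)],[464,285,.3],ok)
# hole centre -> world z=20 rays
E
```

```text
A ['top'] [ 597.2 -345.9] -32.3 cost 5.7
A ['side'] [ 597.8 -343.4] -31.7 cost 44.4
A ['top', 'side'] [ 597.5 -345.9] -32.0 cost 53.6
B ['top'] [ 452.2 -112.5] -5.5 cost 61.7
B ['side'] [ 453.3 -110.2] -4.5 cost 118.5
B ['top', 'side'] [ 452.7 -112.2] -5.1 cost 184.3
M ['top'] [534.   82.5] 18.3 cost 60.3
M ['side'] [535.3  81.8] 19.6 cost 95.1
M ['top', 'side'] [534.3  82.6] 18.7 cost 160.0
G118 ['top'] [457.3 221.1] 10.8 cost 211.6
G118 ['side'] [464.7 298.9] 17.9 cost 70.3
G118 ['top', 'side'] [463.9 310.3] 17.1 cost 393.5
G122 ['top'] [428.5 315.3] -16.7 cost 164.3
G122 ['side'] [464.3 302.8] 17.5 cost 68.5
G122 ['top', 'side'] [463.7 312.6] 16.9 cost 379.5
G126 ['top'] [428.8 314.7] -16.4 cost 164.3
G126 ['side'] [464.1 306.5] 17.2 cost 64.4
G126 ['top', 'side'] [463.8 310.8] 17.0 cost 352.0
```

```bash
python3 - <<'E'
s=open('fit.py').read()
s=s.replace("k=1+st[1:,4].argmax()","k=l[m.shape[0]//2,m.shape[1]//2] if ctr else 1+st[1:,4].argmax()").replace("def keep(a,fillh=True)","def keep(a,ctr=False)")
s=s.replace('else .22))/.1,0,1))','else .22))/.1,0,1),True)')
i=s.index("    best=None"); j=s.index("def win")
s=s[:i]+"""    q=np.array([1,1,.02]); best=None
    for dy in (-.12,0,.12):
        r=minimize(lambda v:f(v*q),(np.array(p0)+[0,0,dy])/q,method='Nelder-Mead',options=dict(initial_simplex=(np.array(p0)+[0,0,dy])/q+np.array([[0,0,0],[5,0,2],[0,5,0],[-4,-4,-3]]),xatol=.02,fatol=.001))
        if best is None or r.fun<best.fun: best=r
    return best.x*q,best.fun
"""+s[j:]
open('fit.py','w').write(s)
E
python3 - <<'E'
from fit import *
run('A',plate,[597,-345,-.56],wk)
run('B',plate,[452,-111,-.2],wk)
fk=lambda d,w,c: keep(white(d,w,200 if c=='top' else 150))
run('M',mould,[534,82.5,.25],fk)
for z in (118,122,126):
  run('G%d'%z,lambda p:[box(*p,26,26,z,z+48)],[465,284,.3],ok)
E
```

```text
A ['top'] [ 597.8 -345.9] -33.2 cost 2.5
A ['side'] [ 598.6 -342.8] -31.5 cost 45.0
A ['top', 'side'] [ 597.9 -346. ] -33.2 cost 49.8
B ['top'] [ 454.4 -112.8] -11.4 cost 13.7
B ['side'] [ 455.1 -110.2] -13.0 cost 94.5
B ['top', 'side'] [ 454.6 -112.6] -11.7 cost 111.4
M ['top'] [535.8  82.7] 15.7 cost 20.7
M ['side'] [537.2  82.5] 15.7 cost 60.0
M ['top', 'side'] [536.2  82.7] 15.5 cost 84.5
G118 ['top'] [466.9 279.2] 10.4 cost 24.8
G118 ['side'] [465.9 299.3] 8.0 cost 45.3
G118 ['top', 'side'] [466.1 296.7] 11.4 cost 193.1
G122 ['top'] [467.2 278.1] 10.6 cost 25.2
G122 ['side'] [464.6 302.6] -4.2 cost 27.8
G122 ['top', 'side'] [466.  299.8] 11.1 cost 223.7
G126 ['top'] [467.5 276.8] -5.9 cost 12.9
G126 ['side'] [464.4 306.6] -3.4 cost 23.7
G126 ['top', 'side'] [466.1 300.6] 9.0 cost 240.0
```

```bash
python3 - <<'E'
from fit import *
for z in (98,):
  for y in(.1,.4,-.2): run('G%d'%z,lambda p:[box(*p,26,26,z,z+48)],[464,286,y],ok)
fk=lambda d,w,c: keep(white(d,w,200 if c=='top' else 150))
run('M',mould,[536,82.7,.35],fk,['top'])
run('M',mould,[536,82.7,.2],fk,['top'])
def wkb(d,w,c):
    a=wk(d,w,c); m=cv2.morphologyEx((a>.5).astype(np.uint8),cv2.MORPH_OPEN,np.ones((7,7),np.uint8)); return a*cv2.dilate(m,np.ones((3,3),np.uint8))
run('B',plate,[454,-112,-.2],wkb)
E
```

```text
G98 ['top'] [466.  284.5] -8.0 cost 7.3
G98 ['side'] [465.8 284.3] -6.1 cost 22.8
G98 ['top', 'side'] [466.  284.3] -7.4 cost 30.2
G98 ['top'] [465.9 284.1] 16.5 cost 29.3
G98 ['side'] [466.4 283.7] 16.8 cost 62.6
G98 ['top', 'side'] [465.9 284.4] -7.5 cost 30.1
G98 ['top'] [466.1 284.5] -10.7 cost 7.5
G98 ['side'] [466.1 284.3] -6.8 cost 22.5
G98 ['top', 'side'] [465.9 284.4] -4.3 cost 32.9
M ['top'] [535.7  82.7] 15.7 cost 20.4
M ['top'] [535.8  82.7] 15.7 cost 20.6
B ['top'] [ 454.4 -112.7] -11.5 cost 13.7
B ['side'] [ 455.7 -111.1] -13.3 cost 64.2
B ['top', 'side'] [ 454.7 -112.5] -11.7 cost 81.2
```

```bash
python3 -m inch '[[0,0,-5.3,30,20,0,1],[0,0,-5.3,40,25,0,1],[0,0,-5.3,40,25,0,1],[0,0,-5.3,40,25,0,1],[0,0,-5.3,40,25,0,1],[0,0,-5.3,40,25,-10,1],[0,0,-5.3,40,25,-20,1],[0,0,-5.3,40,25,-30,1],[0,0,-5.3,40,25,-30,1],[0,0,-5.5,34.2,21.5,-30,1]]'; python3 -m inch '[[0,0,0,0,0,0,1]]'
```

```text
t: 1.8
eef_pos: [589.9, -350.8, 101.1]
tcp_rot: [-3.14, -0.0, -2.154]
ft_force: [-1.2, -0.5, -0.4]
opening: 1.001
t: 1.9
eef_pos: [590.1, -347.8, 97.1]
tcp_rot: [3.136, 0.001, -2.15]
ft_force: [0.3, -0.4, -0.3]
opening: 1.0
```

```bash
python3 -m inch '[[0,0,0,4,1,-20,1],[0,0,0,3,0,-20,1],[0,0,0,0,0,-20,1],[0,0,0,0,0,-10,1],[0,0,0,0,0,0,1],[0,0,0,0,0,0,1]]'
```

```text
t: 2.5
eef_pos: [595.3, -351.4, 32.6]
tcp_rot: [-3.141, -0.0, -2.151]
ft_force: [0.4, -0.3, 0.6]
opening: 1.0
```

```bash
python3 -m inch '[[0,0,0,0,0,0,1]]';python3 -m inch '[[0,0,0,0,0,0,1]]'
```

```text
t: 2.6
eef_pos: [595.6, -351.4, 33.0]
tcp_rot: [-3.14, -0.0, -2.151]
ft_force: [-0.6, 0.4, -0.1]
opening: 1.0
t: 2.7
eef_pos: [595.5, -351.2, 32.7]
tcp_rot: [-3.14, -0.0, -2.151]
ft_force: [0.9, -0.4, -0.2]
opening: 1.0
```

```bash
python3 -m inch '[[0,0,0,2.3,5.3,0,1],[0,0,0,0,0,-10,1],[0,0,0,0,0,-10,1],[0,0,0,0,0,-9,1],[0,0,0,0,0,0,1],[0,0,0,0,0,0,1]]'; python3 - <<'E'
from h import *
d=grab('side');cv2.imwrite('pics/g1.png',cv2.resize(d['color'][90:210,180:340,::-1],(800,600),interpolation=cv2.INTER_CUBIC))
E
```

```text
t: 3.3
eef_pos: [597.2, -345.5, 1.8]
tcp_rot: [3.14, -0.0, -2.151]
ft_force: [0.0, 0.0, 1.0]
opening: 0.998
```

View pics/g1.png

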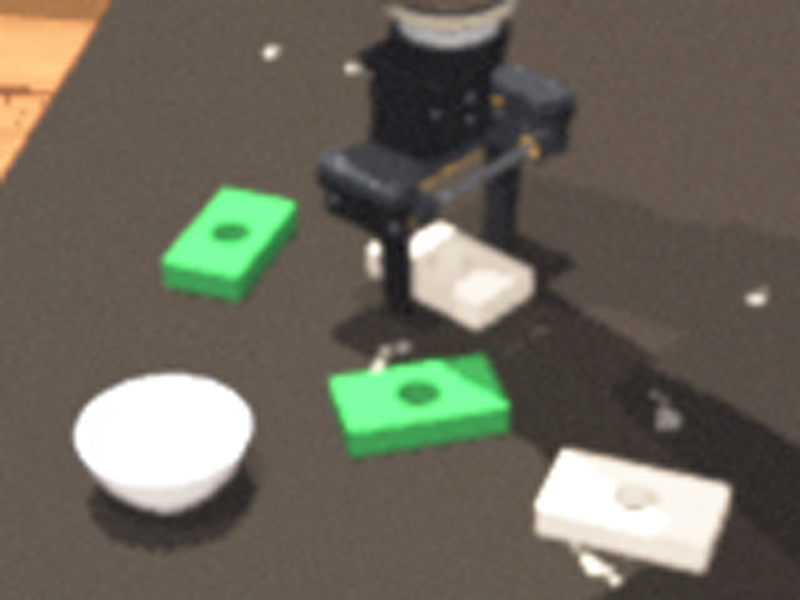

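The fingers straddle white plate A, with the finger tips at crop (398,300) and (503,240). The two green look-alikes and plate B are clear. Closing and lifting.

```bash
python3 -m inch '[[0,0,0,0.5,0,1.2,1],[0,0,0,0,0,0,-1],[0,0,0,0,0,0,-1],[0,0,0,0,0,0,-1],[0,0,0,0,0,0,-1],[0,0,0,0,0,0,-1],[0,0,0,0,0,0,-1]]'; python3 -m inch '[[0,0,0,0,0,0,-1],[0,0,0,0,0,10,-1],[0,0,0,0,0,20,-1],[0,0,0,0,0,30,-1],[0,0,0,0,0,30,-1],[0,0,0,0,0,0,-1],[0,0,0,0,0,0,-1]]'
```

```text
t: 4.05
eef_pos: [598.0, -345.6, 3.9]
tcp_rot: [3.142, -0.0, -2.151]
ft_force: [-0.5, 0.7, -0.2]
opening: 0.588
t: 4.75
eef_pos: [598.0, -345.6, 94.6]
tcp_rot: [-3.141, -0.0, -2.15]
ft_force: [-0.6, -0.8, -0.9]
opening: 0.588
```

```bash
python3 -m inch '[[0,0,2,-2,15,0,-1],[0,0,4,-5,30,0,-1],[0,0,4,-5,36,0,-1],[0,0,4,-5,36,0,-1],[0,0,4,-5,36,0,-1],[0,0,4,-5,36,0,-1],[0,0,4,-5,36,0,-1],[0,0,4,-5,36,0,-1],[0,0,4,-5,36,0,-1],[0,0,4,-5,36,0,-1]]';python3 -m inch '[[0,0,4,-5,36,0,-1],[0,0,4,-5,33,0,-1],[0,0,2.9,-5,26.3,0,-1],[0,0,0,0,0,0,-1],[0,0,0,0,0,0,-1],[0,0,0,0,0,0,-1]]'
```

```text
t: 5.75
eef_pos: [549.4, -10.4, 92.8]
tcp_rot: [3.139, 0.001, -1.483]
ft_force: [0.3, 0.4, -1.8]
opening: 0.59
t: 6.35
eef_pos: [535.7, 82.3, 93.4]
tcp_rot: [3.141, 0.0, -1.297]
ft_force: [0.3, 0.1, -1.7]
opening: 0.588
```

```bash
python3 -m inch '[[0,0,0,0,0.4,-20,-1],[0,0,0,0,0,-20,-1],[0,0,0,0,0,-9,-1],[0,0,0,0,0,0,-1],[0,0,0,0,0,0,-1],[0,0,0,0,0,0,-1]]';python3 - <<'E'
from h import *
P=[]
for n,(x,y) in(('side',(270,230)),('top',(245,192))):
    d=grab(n);P.append(cv2.resize(d['color'][y-37:y+38,x-25:x+25,::-1],(400,600),interpolation=cv2.INTER_CUBIC))
cv2.imwrite('pics/p1.png',np.hstack(P))
E
```

```text
t: 6.95
eef_pos: [536.4, 82.9, 45.6]
tcp_rot: [-3.141, -0.0, -1.297]
ft_force: [-0.5, -0.1, -1.6]
opening: 0.585
```

View pics/p1.png

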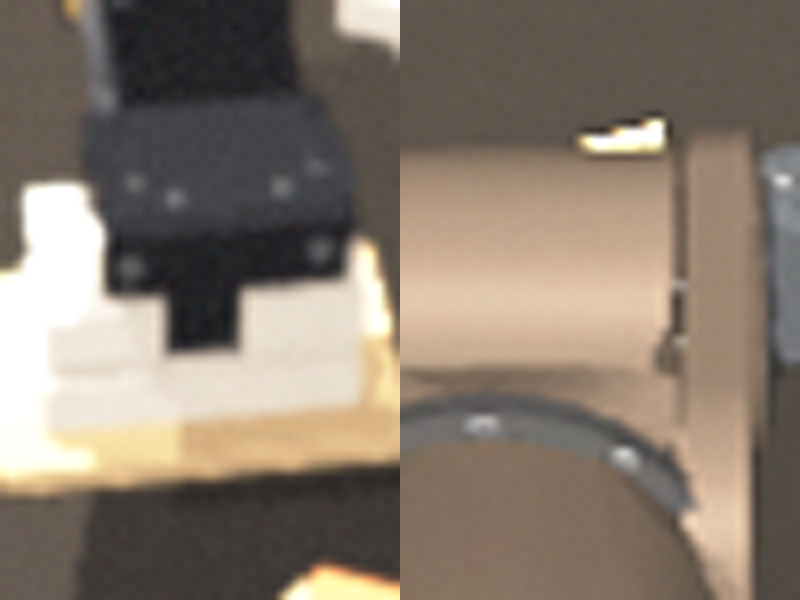

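Side view: plate A hovers over the fixed plate. Both left edges are near crop x 48 and both right edges near 360, so it is lined up. The top view is blocked by the arm. Lowering.

```bash
python3 -m inch '[[0,0,0,0,0,-3,-1],[0,0,0,0,0,-3,-1],[0,0,0,0,0,-1.5,-1],[0,0,0,0,0,0,-1],[0,0,0,0,0,0,-1]]'; python3 -m inch '[[0,0,0,0,0,-1,-1],[0,0,0,0,0,0,-1],[0,0,0,0,0,0,-1]]'
```

```text
t: 7.55
eef_pos: [536.0, 83.1, 37.3]
tcp_rot: [3.141, -0.0, -1.297]
ft_force: [0.1, 0.5, -0.5]
opening: 0.586
t: 7.85
eef_pos: [536.0, 83.1, 36.4]
tcp_rot: [3.142, -0.0, -1.297]
ft_force: [-0.2, -0.0, -2.5]
opening: 0.583
```

```bash
python3 -m inch '[[0,0,0,0,0,-0.7,-1],[0,0,0,0,0,0,-1],[0,0,0,0,0,0,-1]]';python3 -m inch '[[0,0,0,0,0,-0.7,-1],[0,0,0,0,0,0,-1],[0,0,0,0,0,0,-1]]'
```

```text
t: 8.15
eef_pos: [536.1, 83.1, 35.8]
tcp_rot: [-3.141, -0.0, -1.297]
ft_force: [-0.6, -0.8, 2.6]
opening: 0.586
t: 8.45
eef_pos: [536.1, 83.1, 35.8]
tcp_rot: [-3.141, -0.0, -1.297]
ft_force: [-3.4, -0.4, 11.2]
opening: 0.585
```

```bash
python3 -m inch '[[0,0,0,0,0,0.5,-1],[0,0,0,0,0,0,0.6],[0,0,0,0,0,0,0.6],[0,0,0,0,0,0,0.6],[0,0,0,0,0,5,0.6],[0,0,0,0,0,15,0.6],[0,0,0,0,0,30,0.6],[0,0,-4,-12,-28,10,1],[0,0,-5,-14,-34,0,1],[0,0,-5,-14,-34,0,1]]'; python3 -m inch '[[0,0,-5,-14,-34,0,1],[0,0,-5,-14,-34,0,1],[0,0,-3.2,-13.7,-31.8,0,1],[0,0,0,0,0,0,1],[0,0,0,0,0,0,1],[0,0,0,0,0,0,1]]'
python3 - <<'E'
from fit import *
d=grab('side');t=grab('top')
P=[cv2.resize(q['color'][y-30:y+30,x-40:x+40,::-1],(400,300),interpolation=cv2.INTER_CUBIC) for q,x,y in((d,270,230),(t,245,192))]
cv2.imwrite('pics/p1b.png',np.hstack(P))
E
```

```text
t: 9.45
eef_pos: [495.6, -13.6, 96.2]
tcp_rot: [-3.14, -0.0, -1.544]
ft_force: [0.7, -0.5, -0.5]
opening: 0.978
t: 10.05
eef_pos: [454.6, -112.1, 95.6]
tcp_rot: [-3.141, -0.0, -1.771]
ft_force: [-0.6, 0.3, -0.1]
opening: 1.002
```

View pics/p1b.png

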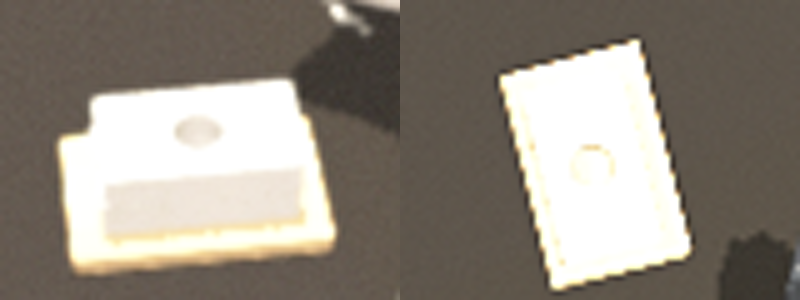

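Pile of two: edges are continuous at crop x 107 and 302, and there is no visible step at the seam. I'll quantify this, then grip B.

```bash
python3 - <<'E'
from fit import *
fk=lambda d,w,c: keep(white(d,w,150))
m0=(536.2,82.6,np.radians(15.7))
full=lambda p:[box(*p,130,84,0,12),box(*p,100,56,12,52)]
run('pile+board',full,m0,fk,['side'])
run('board fixed',lambda p:[box(537.2,82.5,m0[2],130,84,0,12),box(537.2,82.5,m0[2],100,56,12,32),box(*p,100,56,32,52)],m0,fk,['side'])
E
python3 -m inch '[[0,0,0,-0.2,-0.6,-20,1],[0,0,0,0,0,-30,1],[0,0,0,0,0,-25,1],[0,0,0,0,0,-14,1],[0,0,0,0,0,-3.5,1],[0,0,0,0,0,0,1],[0,0,0,0,0,0,1]]'
```

```text
pile+board ['side'] [536.7  83. ] 15.7 cost 98.8
board fixed ['side'] [534.   78.3] 16.3 cost 74.3
t: 10.85
eef_pos: [454.5, -113.1, 3.6]
tcp_rot: [-3.141, -0.0, -1.771]
ft_force: [-0.3, -0.5, 0.2]
opening: 1.001
```

```bash
python3 - <<'E'
from h import *
t,d=load('top'),load('side')
for z in(32,52): print(z,proj(t,[535.8,82.7,z]),proj(d,[535.8,82.7,z]))
g=t['color'][186:204,234:254].astype(int)
print(g[...,2])
s=d['color'][218:236,258:282].astype(int); print(s[...,2])
E
```

```text
32 [[243.25966272 194.5299631 ]] [[268.7882485  230.72149269]]
52 [[242.84787276 194.44980805]] [[268.77340669 225.14163471]]
[[255 255 255 255 255 255 255 255 255 255 255 255 255 255 255 255 255 253
  236 243]
 [255 255 255 255 255 255 255 255 255 255 255 255 255 255 255 255 255 255
  225 243]
 [255 255 255 255 255 255 255 255 255 255 255 255 255 255 255 255 255 255
  252 243]
 [255 255 255 255 255 255 255 255 255 255 255 255 255 255 255 255 255 255
  250 244]
 [255 255 255 255 255 255 255 255 255 255 255 255 255 255 255 255 255 255
  253 237]
 [255 255 255 255 255 255 255 208 166 164 159 224 255 255 255 255 255 255
  255 227]
 [255 255 255 255 255 255 232 234 241 244 242 222 199 255 255 255 255 255
  255 252]
 [255 255 255 255 255 246 240 247 250 252 254 255 236 233 255 255 255 255
  255 251]
 [255 255 255 255 255 232 243 245 248 253 255 255 247 209 255 255 255 255
  255 252]
 [255 255 255 255 255 225 243 245 247 253 255 255 247 206 255 255 255 255
  255 255]
 [255 255 255 255 255 234 229 245 247 253 255 255 247 206 255 255 255 255
  255 255]
 [255 255 255 255 255 239 226 244 246 2
[... 1675 characters left out ...]
55 255 255 255 255 255 255 254 250 238 236 241 249 254 255 255 255
  255 255 255 255 255 255]
 [255 255 255 255 255 255 255 255 255 255 255 255 255 255 255 255 255 255
  255 255 255 255 255 255]
 [255 255 255 255 255 255 255 255 255 255 255 255 255 255 255 255 255 255
  255 255 255 255 255 255]
 [255 255 255 255 255 255 255 255 255 255 255 255 255 255 255 255 255 255
  255 255 255 255 255 255]
 [255 255 255 255 255 255 255 255 255 255 255 255 255 255 255 255 255 255
  255 255 255 255 255 255]
 [255 255 255 255 255 255 255 255 255 255 255 255 255 254 253 251 251 248
  244 242 235 228 229 227]
 [254 254 254 252 250 249 247 243 235 229 231 231 229 227 226 222 223 223
  221 220 219 218 217 217]]
```

Pile offset in the top view is within about 1 mm (hole seen at 243.1,194.6; predicted 242.8,194.4). Gripping B.

```bash
python3 -m inch '[[0,0,0,0,0.4,0,-1],[0,0,0,0,0,0,-1],[0,0,0,0,0,0,-1],[0,0,0,0,0,0,-1],[0,0,0,0,0,0,-1],[0,0,0,0,0,0,-1],[0,0,0,0,0,0,-1]]'; python3 -m inch '[[0,0,0,0,0,10,-1],[0,0,0,0,0,20,-1],[0,0,0,0,0,30,-1],[0,0,0,0,0,40,-1],[0,0,0,0,0,10,-1],[0,0,0,0,0,0,-1],[0,0,0,0,0,0,-1]]'; python3 -m inch '[[0,0,2,7,15,0,-1],[0,0,3,10,25,0,-1],[0,0,4,13,30,0,-1],[0,0,4,13,30,0,-1],[0,0,4,13,30,0,-1],[0,0,4,13,30,0,-1],[0,0,4,10,25,0,-1],[0,0,2.2,2.6,10.8,0,-1],[0,0,0,0,0,0,-1],[0,0,0,0,0,0,-1]]'
```

```text
t: 11.55
eef_pos: [454.1, -112.9, 3.0]
tcp_rot: [-3.142, -0.0, -1.772]
ft_force: [0.5, 0.4, 2.4]
opening: 0.59
t: 12.25
eef_pos: [453.7, -112.7, 112.4]
tcp_rot: [3.141, 0.0, -1.772]
ft_force: [0.8, 0.0, -1.2]
opening: 0.586
t: 13.25
eef_pos: [535.0, 82.3, 112.1]
tcp_rot: [3.14, 0.0, -1.298]
ft_force: [-0.0, -0.2, -1.5]
opening: 0.587
```

```bash
python3 -m inch '[[0,0,0,1,0.6,-20,-1],[0,0,0,0,0,-20,-1],[0,0,0,0,0,-8,-1],[0,0,0,0,0,-3,-1],[0,0,0,0,0,0,-1],[0,0,0,0,0,0,-1],[0,0,0,0,0,0,-1]]'
python3 - <<'E'
from h import *
d=grab('side');x,y=270,226
cv2.imwrite('pics/p2.png',cv2.resize(d['color'][y-30:y+30,x-40:x+40,::-1],(800,600),interpolation=cv2.INTER_CUBIC))
E
```

```text
t: 13.95
eef_pos: [537.0, 83.4, 62.6]
tcp_rot: [-3.141, -0.0, -1.297]
ft_force: [0.9, -0.6, -0.8]
opening: 0.585
```

View pics/p2.png

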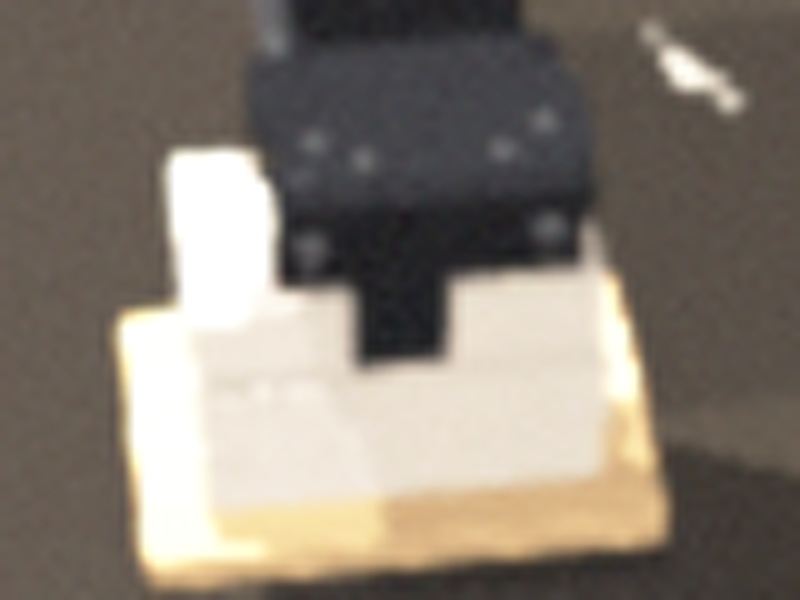

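Plate B hovers, with left edge at crop 197 against 207 for the pile. It is about 1 mm too far in +x, which agrees with the pose reading, so I shift -1 in x and lower.

```bash
python3 -m inch '[[0,0,0,-1,-0.4,-3,-1],[0,0,0,0,0,-2,-1],[0,0,0,0,0,-1.3,-1],[0,0,0,0,0,0,-1],[0,0,0,0,0,0,-1]]'; python3 -m inch '[[0,0,0,0,0,-0.8,-1],[0,0,0,0,0,0,-1],[0,0,0,0,0,0,-1]]'; python3 -m inch '[[0,0,0,0,0,-0.7,-1],[0,0,0,0,0,0,-1],[0,0,0,0,0,0,-1]]'
```

```text
t: 14.5
eef_pos: [535.7, 83.1, 55.6]
tcp_rot: [3.141, -0.0, -1.297]
ft_force: [0.3, -0.0, -0.7]
opening: 0.589
t: 14.8
eef_pos: [535.8, 83.1, 55.0]
tcp_rot: [-3.141, -0.0, -1.297]
ft_force: [-0.1, 0.1, 1.5]
opening: 0.589
t: 15.1
eef_pos: [535.8, 83.1, 55.0]
tcp_rot: [-3.141, -0.0, -1.297]
ft_force: [-3.2, -0.0, 11.1]
opening: 0.584
```

```bash
python3 -m inch '[[0,0,0,0,0,0.5,-1],[0,0,0,0,0,0,0.6],[0,0,0,0,0,0,0.6],[0,0,0,0,0,0,0.6],[0,0,0,0,0,5,0.6],[0,0,0,0,0,20,0.6],[0,0,0,0,0,35,0.6],[0,0,0,0,0,40,0.6],[0,0,0,0,0,25,0.6],[0,0,-2,-6,15,0,0.3]]'; python3 -m inch '[[0,0,-4,-11,33,0,0.3],[0,0,-4,-11,33,0,0.3],[0,0,-4,-11,33,0,0.3],[0,0,-4,-11,33,0,0.3],[0,0,-4,-11,33,0,0.3],[0,0,-1.7,-9,21,0,0.3],[0,0,0,0,0,0,0.3],[0,0,0,0,0,0,0.3],[0,0,0,0,0,0,0.3]]'
python3 - <<'E'
from fit import *
d=grab('side');t=grab('top')
P=[cv2.resize(q['color'][y-45:y+45,x-30:x+30,::-1],(400,600),interpolation=cv2.INTER_CUBIC) for q,x,y in((d,275,250),(t,245,192))]
cv2.imwrite('pics/p3.png',np.hstack(P))
print(proj(t,[536,83,72]),proj(d,[536,83,72]))
print(d['color'][210:232,255:285,2]); 
E
```

```text
t: 16.1
eef_pos: [531.5, 97.5, 183.5]
tcp_rot: [-3.135, -0.001, -1.334]
ft_force: [0.1, 0.9, -0.0]
opening: 0.758
t: 17.0
eef_pos: [466.0, 283.3, 179.8]
tcp_rot: [-3.142, -0.0, -1.711]
ft_force: [-0.4, 0.1, -0.9]
opening: 0.648
[[242.31673146 194.29335914]] [[268.65963466 219.48921924]]
[[ 89  86  85  85  87  87  83  86  86  85  86  87  87  88  86  81  64  43
   38  41  40  38  38  40  40  44  39  41  40  43]
 [ 88  87  84  86  87  96 102 109 109 111 121 131 144 150 152 151 109  52
   38  39  41  43  44  42  44  40  39  42  46  44]
 [131 140 148 153 169 185 214 227 227 230 245 251 254 255 255 253 203  79
   46  41  41  41  39  35  41  42  37  40  41  38]
 [251 254 255 255 255 255 255 255 255 255 255 255 255 255 255 255 238  93
   38  41  40  38  40  40  40  37  42  38  42  42]
 [255 255 255 255 255 255 255 255 255 255 255 255 255 255 255 255 241  98
   43  44  37  45  37  37  41  45  42  41  40  32]
 [255 255 255 255 255 255 255 255 255 255 255 255 255 255 255 255 241  99
   46  40  41  41  38  41  42  38  40  43  41  44]
 [255 255 255 255 255 255 255 255 255 255 255 255 255 255 255 
[... 1238 characters left out ...]
255 255 255 150  50  40
   40  43  44  45  39  44  41  42  41  41  41  43]
 [255 255 255 255 255 255 255 255 255 255 255 255 255 255 254 136  49  42
   39  37  36  42  41  39  39  41  44  36  37  41]
 [255 255 255 255 255 255 255 255 255 255 255 255 254 254 233 105  53  50
   45  42  41  36  38  41  42  39  40  42  40  40]
 [255 255 255 255 255 255 255 255 254 254 252 228 172 148 112  75  65  62
   58  52  53  49  49  47  45  41  44  37  34  41]
 [252 250 246 241 236 236 234 232 232 228 210 156 121  96  81  74  74  74
   71  70  67  67  59  59  56  54  49  47  46  46]
 [228 227 225 225 224 225 222 223 223 215 173 133 117  99  79  81  78  75
   76  71  76  78  72  76  74  66  63  62  61  53]]
```

View pics/p3.png

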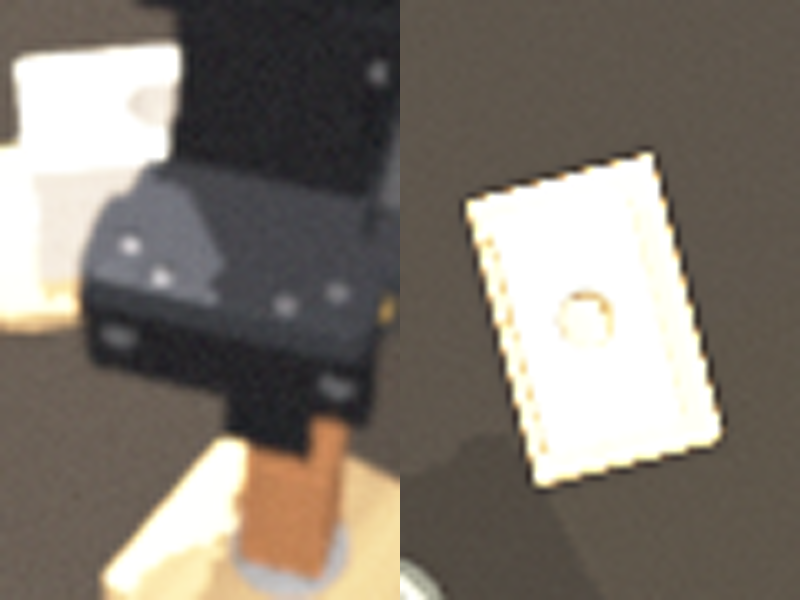

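Top hole is seen at (242.3,194.2) and predicted at (242.3,194.3), so the pile is flush to well under 1 mm. The fingers are around the wooden grip's axis. Descending and gripping.

```bash
python3 -m inch '[[0,0,0,0,1.1,-20,0.3],[0,0,0,0,0,-30,0.3],[0,0,0,0,0,-15,0.3],[0,0,0,0,0,-8,0.3],[0,0,0,0,0,0,0.3],[0,0,0,0,0,0,0.3]]';python3 -m inch '[[0,0,0,0,0,0,-1],[0,0,0,0,0,0,-1],[0,0,0,0,0,0,-1],[0,0,0,0,0,0,-1],[0,0,0,0,0,0,-1],[0,0,0,0,0,0,-1],[0,0,0,0,0,0,-1],[0,0,0,0,0,0,-1],[0,0,0,0,0,0,-1],[0,0,0,0,0,0,-1]]'
```

```text
t: 17.7
eef_pos: [466.2, 285.1, 107.3]
tcp_rot: [-3.141, 0.0, -1.711]
ft_force: [0.5, -0.6, 0.3]
opening: 0.649
t: 18.7
eef_pos: [465.7, 285.2, 106.8]
tcp_rot: [-3.142, 0.0, -1.711]
ft_force: [-1.8, -0.5, 4.2]
opening: 0.274
```

```bash
python3 -m inch '[[0,0,0,0,0,5,-1],[0,0,0,0,0,15,-1],[0,0,0,0,0,20,-1],[0,0,0,0,0,20,-1],[0,0,0,0,0,20,-1],[0,0,0,0,0,20,-1],[0,0,0,0,0,10,-1],[0,0,0,0,0,0,-1],[0,0,0,0,0,0,-1],[0,0,0,0,0,0,-1]]'
python3 - <<'E'
from h import *
d=grab('side');t=grab('top')
P=[cv2.resize(q['color'][y-45:y+45,x-40:x+40,::-1],(400,450),interpolation=cv2.INTER_CUBIC) for q,x,y in((d,285,250),(t,175,210))]
cv2.imwrite('pics/r1.png',np.hstack(P))
E
```

```text
t: 19.7
eef_pos: [465.3, 285.0, 215.6]
tcp_rot: [3.14, -0.001, -1.711]
ft_force: [0.4, 0.4, -2.1]
opening: 0.27
```

View pics/r1.png

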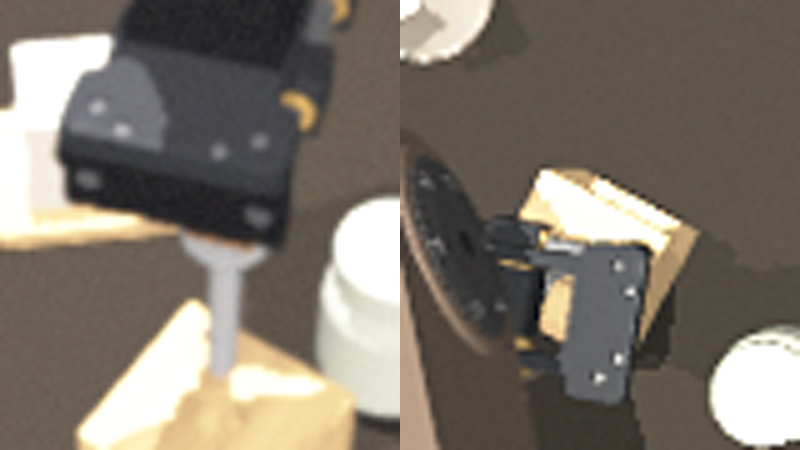

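Rod is out of the stand and upright, at crop x 225 with the tip near (220,375). Moving over the pile at this height.

```bash
python3 -m inch '[[0,0,0,3,-9,0,-1],[0,0,0,6,-17,0,-1],[0,0,0,8,-23,0,-1],[0,0,0,8,-23,0,-1],[0,0,0,8,-23,0,-1],[0,0,0,8,-23,0,-1],[0,0,0,8,-23,0,-1],[0,0,0,8,-23,0,-1],[0,0,0,7,-20,0,-1],[0,0,0,4.5,-12,0,-1]]';python3 -m inch '[[0,0,0,2.2,-6,0,-1],[0,0,0,0,0,0,-1],[0,0,0,0,0,0,-1],[0,0,0,0,0,0,-1],[0,0,0,0,0,0,-1]]'
python3 - <<'E'
from fit import *
from cell import state
d=grab('side');t=grab('top');p=state()['eef_pos'];print(p,state()['tcp_rot'])
x,y=268,205
cv2.imwrite('pics/r2.png',cv2.resize(d['color'][y-40:y+50,x-45:x+45,::-1],(600,600),interpolation=cv2.INTER_CUBIC))
for z in(121,140,160,180,200): print(z,proj(d,[*p[:2],z]).round(2), [proj(d,[p[0]+s,p[1],z])[0,0].round(1) for s in(-6,6)])
g=d['color'][178:214,255:283].astype(int); print(g.mean(2).astype(int))
E
```

```text
t: 20.8
eef_pos: [534.6, 87.4, 216.4]
tcp_rot: [3.141, -0.0, -1.712]
ft_force: [0.6, 0.2, -2.8]
opening: 0.27
t: 21.3
eef_pos: [536.2, 83.8, 216.7]
tcp_rot: [3.142, -0.0, -1.71]
ft_force: [0.2, -0.3, -2.7]
opening: 0.271
[536.2809421   83.63940282 216.70879267] [-3.14155201e+00 -8.05008249e-05 -1.71004106e+00]
121 [[268.46 204.95]] [np.float64(271.0), np.float64(266.0)]
140 [[268.44 198.97]] [np.float64(271.0), np.float64(265.9)]
160 [[268.42 192.5 ]] [np.float64(271.0), np.float64(265.9)]
180 [[268.4  185.85]] [np.float64(271.0), np.float64(265.8)]
200 [[268.38 179.  ]] [np.float64(271.0), np.float64(265.7)]
[[101 104 103 ...  88  85  90]
 [101 103  97 ...  89  90  93]
 [ 91  88  83 ...  89  90  91]
 ...
 [ 92  92  92 ... 163 168 170]
 [134 148 153 ... 206 207 208]
 [252 254 254 ... 210 211 211]]
```

View pics/r2.png

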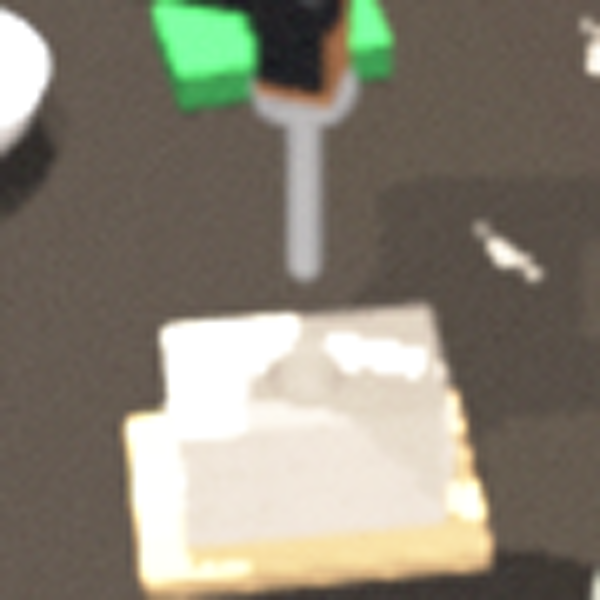

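```bash
python3 - <<'E'
from h import *
d=load('side');g=d['color'].astype(float).mean(2)
for r in range(184,206,3):
    w=g[r,258:280]; b=np.median(np.r_[w[:4],w[-4:]]); a=np.clip(w-b-8,0,None); print(r,round((a*np.arange(258,280)).sum()/a.sum(),2),a.max().round())
print(g[214:228,256:282].astype(int).tolist())
E
```

```text
184 268.12 87.0
187 268.14 89.0
190 268.14 89.0
193 268.14 91.0
196 268.13 93.0
199 268.11 90.0
202 268.1 91.0
205 268.16 87.0
[[255, 255, 255, 255, 255, 255, 255, 255, 255, 255, 255, 253, 224, 213, 211, 213, 220, 224, 225, 224, 217, 211, 211, 210, 211, 210], [255, 255, 255, 255, 255, 255, 255, 255, 255, 255, 255, 248, 220, 216, 215, 221, 250, 254, 254, 254, 248, 229, 224, 224, 223, 222], [255, 255, 255, 255, 255, 255, 255, 255, 255, 255, 253, 232, 221, 221, 222, 236, 254, 255, 255, 255, 255, 254, 254, 254, 254, 254], [255, 255, 255, 255, 255, 255, 255, 255, 255, 254, 246, 226, 224, 223, 223, 233, 252, 255, 255, 255, 255, 255, 255, 255, 255, 255], [255, 255, 255, 255, 255, 255, 255, 254, 250, 234, 222, 220, 219, 219, 220, 217, 231, 251, 255, 255, 255, 255, 255, 255, 255, 255], [255, 255, 255, 255, 255, 255, 255, 238, 214, 212, 216, 217, 219, 218, 216, 215, 213, 231, 253, 255, 254, 254, 254, 255, 255, 255], [255, 255, 255, 255, 255, 255, 251, 210, 198, 209, 215, 219, 219, 218, 217, 212, 210, 208, 238, 251, 246, 227, 230, 250, 253, 254], [255, 255, 255, 254, 248, 235, 218, 197, 199, 21
[... 175 characters left out ...]
204, 209, 210, 211, 215, 211, 209, 210], [255, 255, 255, 255, 234, 213, 212, 207, 203, 208, 217, 216, 220, 222, 219, 217, 209, 204, 211, 212, 211, 211, 211, 212, 212, 209], [255, 255, 255, 254, 233, 217, 214, 215, 211, 214, 213, 215, 217, 218, 217, 214, 212, 211, 214, 212, 215, 213, 212, 215, 212, 211], [255, 255, 255, 251, 241, 237, 236, 236, 236, 234, 227, 218, 216, 216, 215, 217, 215, 213, 213, 214, 215, 214, 214, 212, 210, 210], [255, 255, 255, 254, 248, 246, 246, 245, 246, 246, 241, 238, 237, 235, 237, 236, 228, 219, 216, 215, 213, 211, 212, 212, 212, 212], [255, 255, 255, 255, 250, 247, 247, 247, 246, 247, 246, 246, 246, 246, 246, 245, 241, 235, 233, 225, 218, 217, 215, 214, 214, 216]]
```

Rod is vertical (column 268.12±0.03 along its length). Hole centre is at column about 268.4, so the rod is about 0.7 mm too far in +x. Pile edges look flush. Correcting, then lowering in two stages.

```bash
python3 -m inch '[[0,0,0,-0.6,-0.7,0,-1],[0,0,0,0,0,-8,-1],[0,0,0,0,0,-10,-1],[0,0,0,0,0,-10,-1],[0,0,0,0,0,-8,-1],[0,0,0,0,0,-4,-1],[0,0,0,0,0,0,-1],[0,0,0,0,0,0,-1]]'
```

```text
t: 22.2
eef_pos: [536.0, 82.5, 176.8]
tcp_rot: [-3.141, -0.0, -1.711]
ft_force: [1.0, -0.4, -3.2]
opening: 0.274
```

```bash
python3 - <<'E'
from h import *
d=grab('side');t=grab('top')
g=d['color'].astype(float).mean(2)
for r in range(196,214,3):
    w=g[r,258:280]; b=np.median(np.r_[w[:4],w[-4:]]); a=np.clip(w-b-8,0,None); print(r,round((a*np.arange(258,280)).sum()/a.sum(),2))
cv2.imwrite('pics/r3.png',cv2.resize(d['color'][185:260,228:308,::-1],(640,600),interpolation=cv2.INTER_CUBIC))
E
```

```text
196 268.3
199 268.41
202 268.52
205 268.64
208 268.53
211 270.36
```

View pics/r3.png

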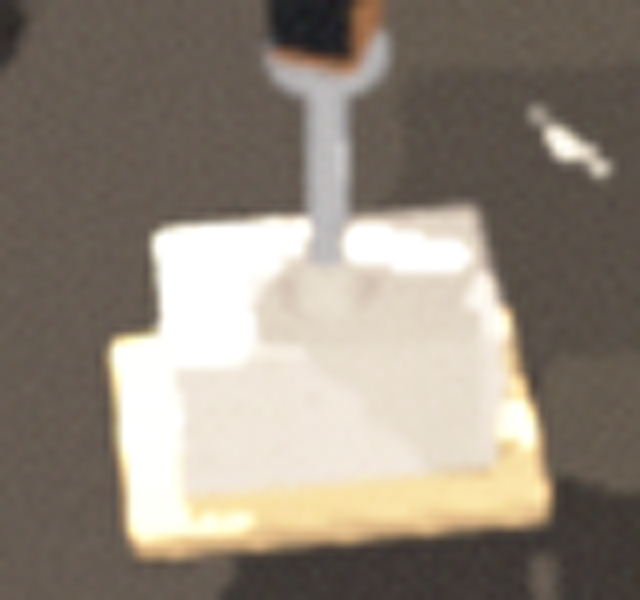

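Rod stands over the middle of the hole: rod at crop x 327, hole near (328,290). Lowering the rest of the way.

```bash
python3 -m inch '[[0,0,0,-0.1,0.5,0,-1],[0,0,0,0,0,-8,-1],[0,0,0,0,0,-10,-1],[0,0,0,0,0,-10,-1],[0,0,0,0,0,-10,-1],[0,0,0,0,0,-10,-1],[0,0,0,0,0,-8,-1],[0,0,0,0,0,-3,-1],[0,0,0,0,0,0,-1],[0,0,0,0,0,0,-1]]'; python3 -m inch '[[0,0,0,0,0,0,-1],[0,0,0,0,0,0,-1]]'
python3 - <<'E'
from cell import state
s=state();print(s['eef_pos'],s['tcp_rot'],s['ft_force'])
E
```

```text
t: 23.3
eef_pos: [535.9, 83.0, 117.9]
tcp_rot: [-3.141, -0.0, -1.711]
ft_force: [0.4, -0.4, -2.6]
opening: 0.269
t: 23.5
eef_pos: [535.9, 83.0, 118.0]
tcp_rot: [-3.141, 0.0, -1.711]
ft_force: [-1.4, 0.9, -3.4]
opening: 0.274
[535.85216979  83.01676024 118.04430427] [-3.14089465e+00  1.74532977e-06 -1.71061215e+00] [-1.43036649  0.85559285 -3.38795117]
```

```bash
python3 -m inch '[[0,0,0,0,0,-1,-1],[0,0,0,0,0,0,-1],[0,0,0,0,0,0,-1],[0,0,0,0,0,0,-1]]'
python3 - <<'E'
from fit import *
from cell import state
d=grab('side');s=state();p=s['eef_pos'];print(p,abs(s['qvel']).max())
im=cv2.resize(d['color'][185:260,228:308,::-1],(640,600),interpolation=cv2.INTER_CUBIC)
# overlay: expected collar bottom ring (z=102) and pile-top outline (z=72)
a=np.linspace(0,2*np.pi,40)
def dr(P,c): cv2.polylines(im,[np.round((proj(d,P)-[228,185]+.5)*8).astype(int)],True,c,1)
dr(np.c_[p[0]+18*np.cos(a),p[1]+18*np.sin(a),0*a+102],(0,0,255))
dr(np.c_[536+14*np.cos(a),83+14*np.sin(a),0*a+72],(255,0,0))
b=np.array(box(536,83,np.radians(15.7),100,56,12,72))
for z in(0,4): dr(b[[z,z+1,z+3,z+2]],(0,160,0))
cv2.imwrite('pics/f.png',im)
E
```

```text
t: 23.9
eef_pos: [535.7, 83.0, 116.7]
tcp_rot: [-3.142, -0.0, -1.711]
ft_force: [-0.6, 1.0, -3.4]
opening: 0.274
[535.70458102  83.0048672  116.65408914] 0.0018336015239416841
```

View pics/f.png

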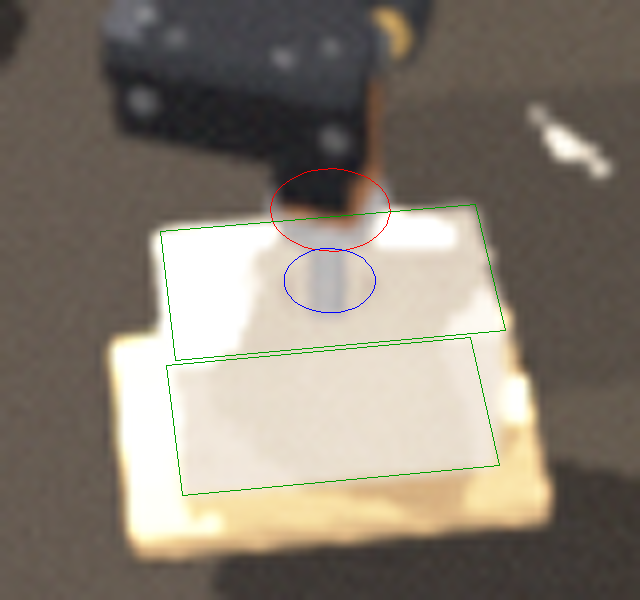

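The collar sits where it should for a tip 22 mm above the table (ring 271–390, lower edge at 250). The rod (312–346) is centred in the hole outline (285–375). The arm is still, so I'm handing it in.

```bash
python3 -c "
from cell import ticket;print(ticket.job_done())"
```

```text
the job is handed in; nothing more can be done
None
```

I stacked both loose white plates on the screwed-down plate. The rod, held by its wooden grip, now hangs upright in the hole. I handed the job in at about 24 s with the gripper still holding it.

**Checks that agreed:**
- **Pile:** the top plate's hole was within about 0.1 px (under 0.5 mm) of where it was expected in the top camera. The edges look flush in the side view.
- **Rod upright and centred:** it measured vertical (column 268.12 ± 0.03) above the hole. The last side view shows it within about 1 mm of the hole's centre.
- **Tip height:** worked out from the stand height and the distances moved, the tip is about 10 mm above the mould floor, and the collar's position in the picture agrees. The tip itself was not visible inside the hole.
- **Contact and stillness:** the side forces read only about 1 N, with no sign of the rod touching the plates. The arm was still at hand-in.

**Checks that disagreed:**
- **Side camera fits:** the side camera read about 1–3 mm off the top camera. One side-view fit put the first plate 3–5 mm out of line. The top view and the straight seam contradicted it, so I followed the top camera and the arm's own position.
- **Rod tilt just above the hole:** the column check there drifted by 0.3 px as the white plates came into the background, so it was not usable.

I viewed 12 pictures, two over the budget.

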